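Refill the air-dryer canister and hold its end plate down for the circlip

ROBOT

A 7-joint arm with a two-finger parallel gripper is mounted at the origin on a cart in front of the work surface, level with it; the furniture and walls round the work are solid. World frame = base frame: x ahead of the robot, y to its left, z up, the work surface at z = 0. Lengths are in m, angles in rad, forces in N, time in s.
With the tool pointing down it reaches from about 0.425 to 0.875 m from the base axis. Payload 4.7 kg.
Tool frame: the origin (TCP) lies midway between the tips of the shut fingers; the grasp point (between the pads) lies 19 mm behind it; z points along the fingers, y is the line along which they close (so a half turn about z gives the same grasp; the last joint's range is limited). The gripper opens to 87 mm and grips with 3 to 60 N. Pads are 19 mm wide; open, the fingers measure 117 mm over their backs; the gripper's body (75 mm by 190 mm) begins 51 mm behind the grasp point.
Start: joints at [1.3, 0.321, -0.07, 1.45, 0.023, 1.371, -0.057], TCP at [0.183, -0.624, 0.223] pointing down, gripper open.
Joint ranges: [-2.86, 2.86], [-0.3, 2.09], [-1.38, 1.24], [0.06, 2.45], [-1.56, 4.7], [0.09, 2.05], [-2.69, 2.69]. Speed limits (rad/s): [2.57, 2.57, 3.14, 3.14, 3.14, 3.14, 3.14].

INTERFACE

Orientations are given as a rotation vector (axis times angle).
In Python, from bench import ctrl, get_image, calibration gives the robot as it stands.
- The arm moves only by the tool apply_moves, never from a script. Its arguments are lists of equal length, an entry for each row: "dp": the shift along the tool's x, y, z in m, a list of three; "twist": the turn, a rotation vector about the tool's x, y, z in rad, a list of three; "fingers": the closure, from 0 (fully open) to 1 (shut). In form: {"dp": [[dx, dy, dz], ...], "twist": [[ax, ay, az], ...], "fingers": [fingers, ...]}. A call has 1 to 10 rows; each row shifts and turns the commanded pose from where the row before left it, along the tool's axes as they then stand; what a row does not reach is not made up. A row lasts 1/10 s, in which the tool goes at most 50 mm and 8.59 degrees, less where a joint would pass 70% of its speed; a pose out of reach is approached as far as the arm can. A call is refused whole if a number of a shift passes 0.05 or a number of a turn 0.15, either way. A call with a gripper value outside its range is refused whole. The fingers move at their own pace and stop on an object; "newtons" is the grip in N (left out, the last holds). Time passes only in rows, so rows that do not move let the fingers close. It gives the time, the measured TCP pose, the force, the opening and the grip force at its end, in the units of the state.
- ctrl.get_state(): the state, without advancing time (a new reading comes with each control period).
- get_image(name): name is "scene" or "top" or "wrist"; returns the picture (400x640x3 uint8, red, green, blue); there is no depth.
- calibration(name): a dict with "fx", "fy", "cx", "cy" (pixels), "k1" (the pictures are not rectified: a ray, as slopes to the right and down, at radius r is drawn at 1 + k1 r^2 times it, then the intrinsics apply), "eye" and "attitude" of the camera in the world; the wrist camera has in their place "hand_eye" (4x4, takes a point from camera to tool coordinates, whose origin is the TCP and whose axes are the flange's). Camera axes: x right, y up, looking along -z (the intrinsics and any distortion apply to the point x, -y, -z); pixel columns grow to the right and rows downward; lengths in m; the calibration is good to about 2 mm. A picture is of the moment at which its call begins: read the wrist's pose just before it. calibration takes no time and is no camera call.
- ctrl.close_job(): hands the job in; it is judged then, once.
The state is a dict: "time": time; "joint_positions": joint angles; "qd": joint speeds; "joint_torque": joint torques, N m; "position": TCP position; "tool_rot": TCP orientation; "ft_force": force on the tool from outside, world axes, zero at the start; "torque": the same for the moment, N m; "grip_width": opening from 0.0 (shut) to 1.0 (fully open); "grip_force": force on a finger pad.
Only numpy, scipy, OpenCV 4.12 (cv2) and the standard library are available. Lean on these libraries where they do the work, as an engineer would, in place of code of your own. Each camera call takes 0.05 s, during which the arm holds its last target. There are 200 camera calls.

TASK

Refill the air-dryer canister: pour all eight orange beads from the blue cup into it and stand the cup back upright on the bench. Then put the end plate into the canister on top of the beads, knob up, and push it down against the spring until the red line on its stem is level with the canister's rim; finish holding it exactly there, without letting go, so that I can fit the circlip above it. Leave the pliers, pen, tin and spray can where they are.

Things in the scene. Friction and masses are not known exactly. Their poses are not given: they have to be found in the camera images.
- canister: Air-dryer canister, bolted down, open at the top: aluminium foot on a dark 124 x 108 mm flange, clear wall, aluminium collar. Origin on the bench under its axis, z up; a brass outlet points to +x, reaching 76 mm out at 28 mm height. Round bore 84 mm, widening over the last 5 mm to 92 mm at the mouth; 103 mm across outside at the rim, 108 mm above the bench.
- rim (a point): Centre of the canister's mouth, level with its rim, 108 mm above the bench.
- sieve (a joint): Spring-loaded sieve floor inside the canister, 0 m fully up (its top 58 mm above the bench, 50 mm below the rim) to 0.028 m fully down. The spring pushes up with 5 N at 0, and 0.45 N more for each mm.
- cup: Blue open cup of beads, 60 mm wide (y), upright side walls 52 mm high, 3 mm thick. Origin: centre of the underside of its 60 x 60 mm flat part; grip here across y. Towards -x is the spout: from x = -29 mm the floor rises at 52 degrees to the lip at x = -67 mm, at rim height; beads roll out once it is tipped that way by more than about 60 degrees. 0.17 kg with beads.
- spout (a point): Middle of the cup's spout lip, 67 mm from the cup's origin towards its -x, 52 mm above its underside.
- end_plate: The canister's end plate, knob up: aluminium disc, 79 mm diameter, 14 mm thick, lower edge chamfered; steel stem of 14 mm diameter; round black knob of 23 mm diameter, 64 to 94 mm above the underside. Origin: centre of the underside, z along the stem. 0.16 kg. Resting on the beads in the canister its underside is 74 mm above the bench, up to 15 mm more if beads lie on others.
- red_line (a point): Red line round the stem of the end plate, 3 mm wide, its middle 43 mm above the plate's underside.
- pliers: Red-handled pliers, 171 x 60 x 15 mm, lying on the bench; bystander.
- tin: Round grey tin, 56 mm across, 20 mm high; bystander.
- pen: White and blue marker pen, 135 mm long, lying on the bench; bystander.
- spray: Spray can with an orange cap, 66 mm across and 189 mm tall, standing; bystander.
- bead_1: Orange drying bead 1 of 8, a ball of 16 mm diameter, origin at its centre; starts in the cup.
- bead_2: Orange drying bead 2 of 8, a ball of 16 mm diameter, origin at its centre; starts in the cup.
- bead_3: Orange drying bead 3 of 8, a ball of 16 mm diameter, origin at its centre; starts in the cup.
- bead_4: Orange drying bead 4 of 8, a ball of 16 mm diameter, origin at its centre; starts in the cup.
- bead_5: Orange drying bead 5 of 8, a ball of 16 mm diameter, origin at its centre; starts in the cup.
- bead_6: Orange drying bead 6 of 8, a ball of 16 mm diameter, origin at its centre; starts in the cup.
- bead_7: Orange drying bead 7 of 8, a ball of 16 mm diameter, origin at its centre; starts in the cup.
- bead_8: Orange drying bead 8 of 8, a ball of 16 mm diameter, origin at its centre; starts in the cup.
There are look-alikes about, which are no part of the job. Several things have the shape of the cup; the one meant has the colours described above.

How it is judged:
By the outcome, as a careful person would: the job done as asked, in the order asked, and still so for the second after the job is handed in, while the arm keeps its last pose, push and grip.
It also fails if it takes over 64 s, if anything falls off the work surface, if the arm or the gripper's body presses on something with over 40 N, if the wrist force passes 120 N, or if a joint passes its speed limit or range.

## Working session

There is one attempt and no reset: what is moved stays moved. The work goes in short steps, Python scripts to look and compute and a tool call to move; the robot and the scene stay as the last step left them, time stands still between calls to the robot, and variables do not carry over. Pictures are saved under pics/ and viewed, at most 13 in all, crops included, and the job is handed in when it is done.

Besides the shell and the picture viewer there is one more tool, called after "Emit:" as a command line: name --argument value ..., lists and objects as JSON in quotes. apply_moves: Moves the arm, as the interface text tells. Its arguments: {"type":"object","properties":{"dp":{"type":"array"},"twist":{"type":"array"},"fingers":{"type":"array"},"newtons":{"type":"number"}},"required":["dp","twist","fingers"]}

```bash
mkdir -p pics; ls; python3 - <<'E'
from bench import ctrl,get_image,calibration
import cv2
print(ctrl.get_state())
for n in("scene","top","wrist"): print(n,calibration(n))
for n in("scene","top"):
    cv2.imwrite(f"pics/{n}0.png",get_image(n)[:,:,::-1])
E
```

```text
pics
{'time': 0.0, 'joint_positions': array([ 1.30008286,  0.32178864, -0.07011909,  1.45167765,  0.02262672,
        1.37082272, -0.05691901]), 'qd': array([ 5.70510358e-06, -6.33723459e-05,  1.08473379e-03,  1.81774090e-04,
        1.12191285e-03,  8.78187268e-04,  7.03793802e-04]), 'joint_torque': array([-9.17123289e-04, -4.91293180e+01, -4.03952077e-01, -3.12526989e+01,
       -6.38301973e-02,  4.35031636e-02,  1.16165279e-04]), 'position': array([ 0.18244002, -0.62328327,  0.2214828 ]), 'tool_rot': array([-3.10792966e+00, -4.45685028e-01,  6.04643686e-04]), 'ft_force': array([ 0.07547705, -0.24305627, -0.63762716]), 'torque': array([ 0.00427913,  0.00479918, -0.02193601]), 'grip_force': 0.0, 'grip_width': 0.9991941722088901}
scene {'fx': 390.00230365132705, 'fy': 390.00230365132705, 'cx': 318.8120485546797, 'cy': 189.73615179135152, 'k1': 0.006642823466685267, 'eye': array([0.04479952, 0.43490239, 0.75086625]), 'attitude': array([ 0.42587272, -0.89683717, -2.0872741 ])}
top {'fx': 385.1350532779813, 'fy': 385.1350532779813, 'cx': 316.6435689488908, 'cy': 199.1304756332127, 'k1': 0.024544910967209933, 'eye': array([0.38906739, 0.01712581, 1.11902079]), 'attitude': array([ 0.15434722, -0.11343016, -1.53969294])}
wrist {'fx': 325.1558431023949, 'fy': 325.1558431023949, 'cx': 319.4954261296677, 'cy': 202.8460947300191, 'k1': -0.05561318896836676, 'hand_eye': array([[-6.53520948e-06,  9.54938514e-01,  2.96803696e-01,
         8.11964289e-02],
       [ 9.99999907e-01, -1.21935958e-04,  4.14336320e-04,
        -7.38927827e-04],
       [ 4.31856753e-04,  2.96803671e-01, -9.54938424e-01,
        -1.62053559e-01],
       [ 0.00000000e+00,  0.00000000e+00,  0.00000000e+00,
         1.00000000e+00]])}
```

View pics/scene0.png

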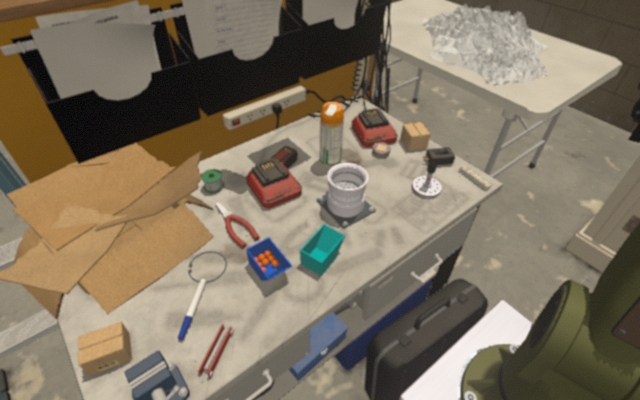

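View pics/top0.png

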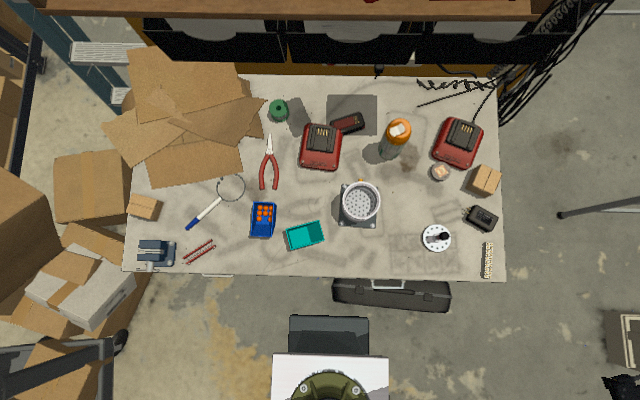

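The scene view shows the blue cup at (267,260), the canister at (347,190) and the end plate at (428,185). In the top view they are at (263,220), (360,203) and (436,238). I'll enlarge these areas to measure them.

```bash
cat > h.py <<'E'
import numpy as np,cv2
from scipy.spatial.transform import Rotation as R
from bench import ctrl,get_image,calibration
def pose(s=None):
    s=s or ctrl.get_state(); T=np.eye(4); T[:3,:3]=R.from_rotvec(s["tool_rot"]).as_matrix(); T[:3,3]=s["position"]; return T
def cam(n,T=None):
    c=calibration(n); M=np.eye(4)
    if n=="wrist": M=(pose() if T is None else T)@c["hand_eye"]
    else: M[:3,:3]=R.from_rotvec(c["attitude"]).as_matrix(); M[:3,3]=c["eye"]
    return c,M
def ray(n,uv,T=None):
    c,M=cam(n,T); d=np.array([(uv[0]-c["cx"])/c["fx"],(uv[1]-c["cy"])/c["fy"]]); x=d.copy()
    for _ in range(20): x=d/(1+c["k1"]*(x@x))
    return M[:3,3],M[:3,:3]@np.array([x[0],-x[1],-1])
def at_z(n,uv,z,T=None):
    e,d=ray(n,uv,T); return e+d*(z-e[2])/d[2]
def proj(n,p,T=None):
    c,M=cam(n,T); q=M[:3,:3].T@(np.asarray(p)-M[:3,3]); x=np.array([q[0],-q[1]])/-q[2]; x=x*(1+c["k1"]*(x@x))
    return x*[c["fx"],c["fy"]]+[c["cx"],c["cy"]]
E
python3 - <<'E'
from h import *
a=cv2.imread("pics/top0.png"); b=cv2.imread("pics/scene0.png")
f=lambda i,u,v:cv2.resize(i[v:v+50,u:u+66],None,fx=6,fy=6,interpolation=cv2.INTER_CUBIC)
cv2.imwrite("pics/c.png",np.vstack([np.hstack([f(a,230,195),f(a,405,210)]),np.hstack([f(b,235,235),f(a,327,172)])]))
print(at_z("top",(263,220),.05),at_z("top",(361,201),.108),at_z("top",(437,238),.014))
E
```

```text
[0.51046517 0.19629763 0.05      ] [ 0.56135035 -0.07170712  0.108     ] [ 0.47638528 -0.29548414  0.014     ]
```

View pics/c.png

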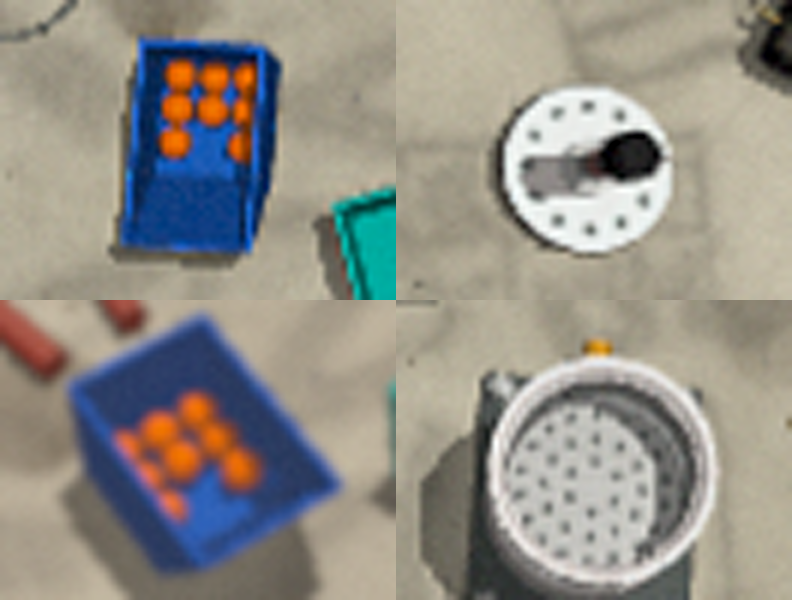

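```bash
python3 - <<'E'
from h import *
tl,tr,bl,br=[at_z("top",p,.052) for p in((253.8,201.7),(275.3,202.5),(250.3,236.3),(271.7,236.7))]
print(tl,tr,bl,br,np.linalg.norm(tl-tr),np.linalg.norm(tl-bl))
ax=(tl+tr-bl-br)[:2]; yaw=np.arctan2(ax[1],ax[0]); u=np.array([np.cos(yaw),np.sin(yaw)])
print("yaw",yaw,"origin",((tl+tr+bl+br)/4)[:2]+u*(.067-.0485))
print("yaw from y-edge",np.arctan2(-(tl-tr)[0],(tl-tr)[1]))
s=ctrl.get_state()
print(at_z("top",(361.7,200.5),.108),at_z("top",(436.8,238),.014),at_z("top",(444.3,235.8),.079))
print(pose().round(3),s["time"])
# scene check of model
o=np.r_[((tl+tr+bl+br)/4)[:2]+u*.0185,0]
print([proj("scene",o+np.r_[u*x+np.array([-u[1],u[0]])*y,.052]).round(0) for x in(.03,-.067) for y in(.03,-.03)], "img",(269,238),(292,266),(247,249),)
print(proj("scene",[*at_z("top",(361.7,200.5),.108)[:2],.108]))
E
```

```text
[0.56137068 0.22469941 0.052     ] [0.56060566 0.1638806  0.052     ] [0.46390601 0.22886062 0.052     ] [0.46437675 0.16930801 0.052     ] 0.06082362279691247 0.09755345853620434
yaw -0.049463667263668624 origin [0.53104215 0.19577246]
yaw from y-edge -0.012578110887026338
[ 0.56274284 -0.07354663  0.108     ] [ 0.47636915 -0.2949241   0.014     ] [ 0.4776633  -0.29648488  0.079     ]
[[ 0.96   0.281 -0.001  0.182]
 [ 0.281 -0.96   0.002 -0.623]
 [-0.    -0.002 -1.     0.222]
 [ 0.     0.     0.     1.   ]] 0.1
[array([247., 249.]), array([271., 237.]), array([269., 280.]), array([293., 266.])] img (269, 238) (292, 266) (247, 249)
[349.00376783 176.25072261]
```

Emit:
apply_moves --dp '[[0,0,0],[0,0,0],[0,0,0],[0.041,-0.05,0],[0.041,-0.05,0],[0.041,-0.05,0],[0.041,-0.05,0],[0.041,-0.05,0],[0.041,-0.05,0],[0.041,-0.05,0]]' --twist '[[0,0,0.107],[0,0,0.107],[0,0,0.107],[0,0,0],[0,0,0],[0,0,0],[0,0,0],[0,0,0],[0,0,0],[0,0,0]]' --fingers '[0,0,0,0,0,0,0,0,0,0]'

```text
time: 1.1
position: [0.415, -0.3595, 0.2223]
tool_rot: [3.141, -0.057, -0.001]
ft_force: [1.0, -1.6, 0.6]
grip_width: 1.001
grip_force: 0.0
```

```bash
cat > st.py <<'E'
from h import *
import json
s=ctrl.get_state(); T=pose(s)
print(s["time"],T.round(4).tolist(),"F",s["ft_force"].round(1),"w",round(s["grip_width"]*87,1),round(s["grip_force"],1),"q",s["joint_positions"].round(3))
open("log.txt","a").write(json.dumps([s["joint_positions"].tolist(),s["position"].tolist(),s["tool_rot"].tolist()])+"\n")
E
python3 st.py
```

```text
1.1 [[0.9993, -0.0363, -0.0004, 0.415], [-0.0363, -0.9993, -0.0001, -0.3595], [-0.0003, 0.0001, -1.0, 0.2223], [0.0, 0.0, 0.0, 1.0]] F [ 1.  -1.6  0.6] w 87.1 0.0 q [ 0.906  0.119 -0.26   1.697  0.032  1.33  -0.967]
```

Emit:
apply_moves --dp '[[0.009,-0.05,0],[0.009,-0.05,0],[0.009,-0.05,0],[0.009,-0.05,0],[0.009,-0.05,0],[0.009,-0.05,0],[0.009,-0.05,0],[0.009,-0.05,0],[0.009,-0.05,0],[0.009,-0.05,0]]' --twist '[[0,0,0],[0,0,0],[0,0,0],[0,0,0],[0,0,0],[0,0,0],[0,0,0],[0,0,0],[0,0,0],[0,0,0]]' --fingers '[0,0,0,0,0,0,0,0,0,0]'

```text
time: 2.1
position: [0.5204, 0.1289, 0.2225]
tool_rot: [3.14, -0.058, 0.0]
ft_force: [1.4, -0.4, -0.1]
grip_width: 0.997
grip_force: 0.0
```

```bash
python3 st.py
```

```text
2.1 [[0.9993, -0.0367, 0.0003, 0.5204], [-0.0367, -0.9993, -0.0006, 0.1289], [0.0003, 0.0006, -1.0, 0.2225], [0.0, 0.0, 0.0, 1.0]] F [ 1.4 -0.4 -0.1] w 86.7 0.0 q [ 0.39   0.131 -0.736  1.713  0.091  1.332 -1.971]
```

Emit:
apply_moves --dp '[[0.004,-0.03,0],[0.004,-0.03,0],[0,0,0.03],[0,0,0.03],[0,0,0]]' --twist '[[0,0,0],[0,0,0],[0,0,0],[0,0,0],[0,0,0]]' --fingers '[0,0,0,0,0]'

```text
time: 2.6
position: [0.5276, 0.1857, 0.1582]
tool_rot: [3.139, -0.056, -0.013]
ft_force: [-0.2, -0.4, -0.8]
grip_width: 0.999
grip_force: 0.0
```

```bash
python3 st.py; python3 - <<'E'
from h import *
T=pose(); im=get_image("wrist")[:,:,::-1].copy()
o=np.array([.531,.196,0]); y=-.035;u=np.array([np.cos(y),np.sin(y)]);v=np.array([-u[1],u[0]])
for X in(.03,-.067):
  for Y in(.03,-.03):
    p=proj("wrist",np.r_[o[:2]+u*X+v*Y,.052],T);print(p.round()); cv2.circle(im,tuple(int(k) for k in p.round()),2,(0,255,0),-1)
cv2.imwrite("pics/w1.png",im)
E
```

```text
2.6 [[0.9993, -0.0355, -0.0083, 0.5276], [-0.0355, -0.9994, -0.0022, 0.1857], [-0.0082, 0.0025, -1.0, 0.1582], [0.0, 0.0, 0.0, 1.0]] F [-0.2 -0.4 -0.8] w 86.9 0.0 q [ 0.281  0.255 -0.763  1.735  0.184  1.234 -2.135]
[271. 161.]
[343. 161.]
[276. 265.]
[341. 265.]
```

View pics/w1.png

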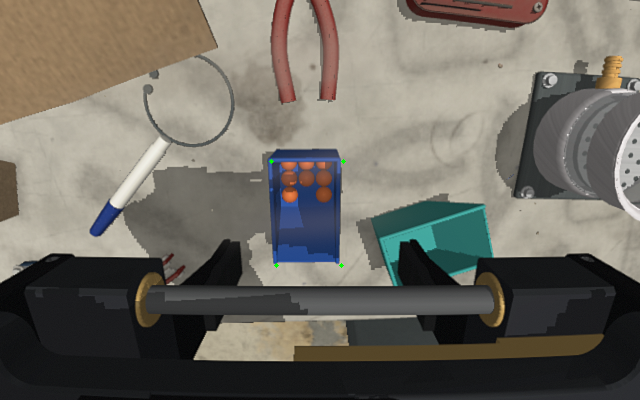

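The wrist view shows the blue cup's rim corners within about 2 px of my prediction, at (270,160), (342,160), (275,263) and (340,263). The teal look-alike's nearest corner is at (373,218), close to the right finger, so I'll go down with the fingers partly closed.

Emit:
apply_moves --dp '[[0.003,-0.01,0],[0,0,0.025],[0,0,0.025],[0,0,0.025],[0,0,0],[0,0,0]]' --twist '[[0,0,0],[0,0,0],[0,0,0],[0,0,0],[0,0,0],[0,0,0]]' --fingers '[0.12,0.12,0.12,0.12,0.12,0.12]'

```text
time: 3.25
position: [0.5351, 0.1976, 0.0891]
tool_rot: [-3.14, 0.057, -0.003]
ft_force: [-0.7, 0.7, 0.1]
grip_width: 0.881
grip_force: 0.0
```

```bash
python3 st.py
```

```text
3.25 [[0.9993, -0.0362, 0.0017, 0.5351], [-0.0362, -0.9993, 0.001, 0.1976], [0.0017, -0.001, -1.0, 0.0891], [0.0, 0.0, 0.0, 1.0]] F [-0.7  0.7  0.1] w 76.7 0.0 q [ 0.233  0.345 -0.744  1.79   0.259  1.105 -2.205]
```

Emit:
apply_moves --dp '[[-0.002,0.0015,0.025],[0,0,0.025],[0,0,0.025],[0,0,0],[0,0,0],[0,0,0],[0,0,0],[0,0,0]]' --twist '[[0,0,0],[0,0,0],[0,0,0],[0,0,0],[0,0,0],[0,0,0],[0,0,0],[0,0,0]]' --fingers '[0.12,0.12,0.12,0.12,0.6,0.6,0.6,0.6]' --newtons 20

```text
time: 4.05
position: [0.5337, 0.1964, 0.0147]
tool_rot: [-3.14, 0.057, -0.006]
ft_force: [0.3, 0.5, 7.3]
grip_width: 0.688
grip_force: 20.0
```

```bash
python3 st.py
```

```text
4.05 [[0.9993, -0.0361, 0.0038, 0.5337], [-0.0362, -0.9993, 0.0015, 0.1964], [0.0038, -0.0016, -1.0, 0.0147], [0.0, 0.0, 0.0, 1.0]] F [0.3 0.5 7.3] w 59.8 20.0 q [ 0.195  0.435 -0.704  1.852  0.337  0.972 -2.262]
```

Emit:
apply_moves --dp '[[0,0,-0.015],[0,0,-0.03],[0,0,-0.03],[0,0,-0.03],[0,0,-0.03],[0,0,-0.03],[0,0,-0.015],[0,0,0]]' --twist '[[0,0,0],[0,0,0],[0,0,0],[0,0,0],[0,0,0],[0,0,0],[0,0,0],[0,0,0]]' --fingers '[0.6,0.6,0.6,0.6,0.6,0.6,0.6,0.6]'

```text
time: 4.85
position: [0.533, 0.1958, 0.195]
tool_rot: [-3.141, 0.057, -0.007]
ft_force: [0.3, 0.3, -2.8]
grip_width: 0.688
grip_force: 20.0
```

```bash
python3 st.py; cat > kin.py <<'E'
from h import *
import json,itertools
from scipy.optimize import least_squares
def fk(q,p,sg):
    d1,a1,L1,a2,L2,a3,L3=p; A=np.eye(4)
    def m(r,t):
        M=np.eye(4); M[:3,:3]=r.as_matrix(); M[:3,3]=t; return M
    rz=lambda a:R.from_euler("z",a); ry=lambda a:R.from_euler("y",a); q=np.array(q)*sg; n=(0,0,0)
    for M in(m(rz(q[0]),n),m(ry(0),(a1,0,d1)),m(ry(q[1]),n),m(rz(q[2]),n),m(ry(0),(a2,0,L1)),m(ry(q[3]),n),m(ry(0),(-a2,0,0)),m(rz(q[4]),n),m(ry(0),(a3,0,L2)),m(ry(q[5]),n),m(rz(q[6]),n),m(ry(0),(0,0,L3))): A=A@M
    return A
E
python3 - <<'E'
from kin import *
D=[json.loads(l) for l in open("log.txt")]
D.append([[1.30008286,0.32178864,-0.07011909,1.45167765,0.02262672,1.37082272,-0.05691901],[0.18244,-0.62328,0.22148],[-3.10792966,-0.445685,0.0006]])
best=[]
for s in itertools.product((1,-1),repeat=4):
    sg=np.array([-1,1,s[0],1,s[1],s[2],s[3]]) # j1 reversed
    err=[]
    for q,p,r in D:
        A=fk(q,np.zeros(7),sg); err.append((R.from_rotvec(r).inv()*R.from_matrix(A[:3,:3])))
    r0=err[-1]; best.append((max((e*r0.inv()).magnitude() for e in err),tuple(sg),r0.as_rotvec().round(2)))
best.sort(key=lambda b:b[0]); print(best[:3])
sg=np.array(best[0][1])
f=lambda p:np.concatenate([fk(q,p,sg)[:3,3]-np.array(x) for q,x,r in D])
o=least_squares(f,[.3,0,.4,0,.4,0,.2],bounds=([0,-.2,.1,-.2,.1,-.2,0],[.6,.2,.6,.2,.6,.2,.5])); print(o.x.round(4),abs(o.fun).max())
E
```

```text
4.85 [[0.9993, -0.0362, 0.0042, 0.533], [-0.0362, -0.9993, 0.0004, 0.1958], [0.0042, -0.0006, -1.0, 0.195], [0.0, 0.0, 0.0, 1.0]] F [ 0.3  0.3 -2.8] w 59.8 20.0 q [ 0.279  0.235 -0.777  1.68   0.173  1.293 -2.139]
[(2.961395725825938e-06, (np.int64(-1), np.int64(1), np.int64(-1), np.int64(1), np.int64(-1), np.int64(1), np.int64(-1)), array([ 0.  , -0.  , -1.57])), (0.6922099593254277, (np.int64(-1), np.int64(1), np.int64(-1), np.int64(1), np.int64(1), np.int64(1), np.int64(-1)), array([-0.03,  0.04, -1.56])), (1.4236981069575154, (np.int64(-1), np.int64(1), np.int64(1), np.int64(1), np.int64(-1), np.int64(1), np.int64(-1)), array([ 0.03, -0.03, -1.44]))]
[ 0.2263  0.0367  0.484  -0.0311  0.5053 -0.0216  0.3631] 0.02403832682431825
```

```bash
cat >> kin.py <<'E'
SG=np.array([-1,1,-1,1,-1,1,-1]); AX="zyzyzyz"
def rots(q):
    r=R.identity(); o=[]
    for a,x in zip(AX,np.array(q)*SG): r=r*R.from_euler(a,x); o.append(r)
    return o
def fit():
    D=[json.loads(l) for l in open("log.txt")]
    D.append([[1.30008286,0.32178864,-0.07011909,1.45167765,0.02262672,1.37082272,-0.05691901],[0.18244,-0.62328,0.22148],None])
    prior=np.zeros(21); prior[[2,8,14,20]]=[.23,.48,.5,.36]
    A=np.vstack([np.hstack([x.as_matrix() for x in rots(q)]) for q,_,_ in D]); b=np.concatenate([p for _,p,_ in D])
    w=.005; t=np.linalg.lstsq(np.vstack([A,w*np.eye(21)]),np.r_[b,w*prior],rcond=None)[0]
    return t,abs(A@t-b).max()
def fkt(q,t):
    rs=rots(q); return sum(r.as_matrix()@t[3*i:3*i+3] for i,r in enumerate(rs)),(rs[-1]*R.from_euler("z",np.pi/2))
LO=np.array([-2.86,-.3,-1.38,.06,-1.56,.09,-2.69]);HI=np.array([2.86,2.09,1.24,2.45,4.7,2.05,2.69])
def ik(p,Rm,t,q0):
    f=lambda q:np.r_[10*(fkt(q,t)[0]-p),(fkt(q,t)[1].inv()*R.from_matrix(Rm)).as_rotvec(),.003*(q-q0)]
    o=least_squares(f,np.clip(q0,LO+.01,HI-.01),bounds=(LO,HI)); return o.x,np.linalg.norm(o.fun[:3])/10,np.linalg.norm(o.fun[3:6])
E
python3 - <<'E'
from kin import *
t,e=fit(); print(t.reshape(7,3).round(3),e)
q=ctrl.get_state()["joint_positions"]
# pouring: psi = world yaw of cup +x (= tool z horizontal dir at 90deg tilt); tilt from down
can=np.array([.562,-.072])
for psi in np.arange(-180,180,20):
    c,s=np.cos(np.radians(psi)),np.sin(np.radians(psi)); out=[]; qq=q
    for th in (0,30,60,90,110):
        a=np.radians(th); h=np.array([c,s,0]); up=np.array([0,0,1])
        X=np.cos(a)*h+np.sin(a)*up; Z=np.cos(a)*-up+np.sin(a)*h
        Rm=np.c_[X,np.cross(Z,X),Z]
        # cup frame: x=X, z=-Z ; TCP at cup (0,0,.014)
        lip=np.r_[can,.15]  # lip over mouth
        p=lip-(-.067*X+(.052-.014)*-Z)
        b=min((ik(p,Rm,t,np.r_[g]) for g in (qq,q,[.3,.6,0,1.6,1.5,1.5,0],[.3,.6,0,1.6,3.1,1,0])),key=lambda r:r[1]+r[2]+.02*abs(r[0]-qq).max()); qq=b[0]
        out.append((th,round(b[1]*1000),round(b[2],2)))
    print(psi,out,qq.round(2))
E
```

```text
[[-0.    -0.008  0.245]
 [-0.    -0.008 -0.006]
 [ 0.    -0.005  0.474]
 [ 0.001 -0.005  0.007]
 [-0.    -0.     0.507]
 [-0.    -0.     0.002]
 [ 0.     0.     0.362]] 3.761808405944311e-05
-180 [(0, 0, np.float64(0.0)), (30, 0, np.float64(0.0)), (60, 4, np.float64(0.19)), (90, 16, np.float64(0.7)), (110, 11, np.float64(0.74))] [-0.85  1.74  1.24  1.3   0.54  2.05 -2.69]
-160 [(0, 0, np.float64(0.0)), (30, 0, np.float64(0.0)), (60, 1, np.float64(0.04)), (90, 9, np.float64(0.38)), (110, 12, np.float64(0.55))] [-0.82  1.37  1.05  1.25  0.43  2.05  2.69]
-140 [(0, 0, np.float64(0.0)), (30, 0, np.float64(0.0)), (60, 0, np.float64(0.0)), (90, 2, np.float64(0.08)), (110, 5, np.float64(0.23))] [-0.81  1.35  0.97  1.27  0.54  2.05  2.69]
-120 [(0, 0, np.float64(0.0)), (30, 0, np.float64(0.0)), (60, 0, np.float64(0.0)), (90, 0, np.float64(0.0)), (110, 0, np.float64(0.0))] [-0.77  1.21  0.71  1.36  0.76  2.05  2.56]
-100 [(0, 0, np.float64(0.02)), (30, 0, np.float64(0.0)), (60, 0, np.float64(0.0)), (90, 0, np.float64(0.0)), (110, 0, np.float64(0.0))] [-0.63  0.96  0.26  1.61  1.14  2.05  2.24
[... 1633 characters left out ...]
t64(0.0)), (30, 0, np.float64(0.0)), (60, 0, np.float64(0.0)), (90, 0, np.float64(0.0)), (110, 0, np.float64(0.0))] [ 1.27  1.62 -1.35  1.37 -0.33  1.71  0.19]
120 [(0, 0, np.float64(0.0)), (30, 0, np.float64(0.0)), (60, 0, np.float64(0.0)), (90, 0, np.float64(0.0)), (110, 0, np.float64(0.0))] [ 1.01  1.58 -1.3   1.12 -0.38  2.05  0.11]
140 [(0, 0, np.float64(0.0)), (30, 0, np.float64(0.0)), (60, 0, np.float64(0.0)), (90, 6, np.float64(0.26)), (110, 6, np.float64(0.3))] [ 1.02  1.66 -1.38  1.13 -0.34  2.05 -0.08]
160 [(0, 0, np.float64(0.0)), (30, 0, np.float64(0.0)), (60, 4, np.float64(0.16)), (90, 14, np.float64(0.6)), (110, 12, np.float64(0.6))] [ 1.02  1.73 -1.38  1.17 -0.43  2.05 -0.29]
```

```bash
cat > plan.py <<'E'
from kin import *
t,_=fit(); can=np.array([.562,-.072])
print("spray",at_z("top",(397,130),.185)[:2])
q0=ctrl.get_state()["joint_positions"]
for psi in (40,60,80,95):
    q=q0.copy(); c,s=np.cos(np.radians(psi)),np.sin(np.radians(psi)); h=np.array([c,s,0]); up=np.array([0,0,1])
    print("psi",psi)
    p0,R0=fkt(q,t)
    def fr(yaw,a):
        h=np.array([np.cos(yaw),np.sin(yaw),0]); X=np.cos(a)*h+np.sin(a)*up; Z=np.cos(a)*-up+np.sin(a)*h
        return np.c_[X,np.cross(Z,X),Z]
    for k in np.linspace(0,1,21)[1:]:
        yaw=-.036+k*(np.radians(psi)+.036); Rm=fr(yaw,0); pe=np.r_[can+.08*h[:2],.195]
        q,e1,e2=ik(p0+k*(pe-p0),Rm,t,q)
    print(0,round(e1*1000,1),round(e2,3),q.round(2))
    for th in range(3,109,3):
        a=np.radians(th); Rm=fr(np.radians(psi),a); z=.232-.097*min(1,th/60)
        lip=np.r_[can+.01*h[:2],z]; p=lip-Rm@np.array([-.07,0,-.037])
        q,e1,e2=ik(p,Rm,t,q)
        if th%15==0 or th==108: print(th,round(e1*1000,1),round(e2,3),q.round(2),p.round(3))
E
python3 plan.py
```

```text
spray [ 0.7321583  -0.15364951]
psi 40
0 0.0 0.0 [ 0.59  0.37 -0.76  1.54  0.26  1.34 -1.07]
15 0.0 0.0 [ 0.8   0.25 -0.81  1.71  0.01  1.06 -0.85] [ 0.629 -0.016  0.19 ]
30 0.0 0.0 [ 1.02  0.16 -0.87  1.88 -0.37  0.85 -0.49] [ 0.63  -0.015  0.186]
45 0.0 0.0 [ 1.23  0.14 -0.92  2.03 -0.84  0.76  0.01] [ 0.628 -0.017  0.183]
60 0.0 0.0 [ 1.39  0.27 -0.98  2.15 -1.22  0.77  0.51] [ 0.621 -0.022  0.177]
75 0.0 0.0 [ 1.5   0.45 -0.99  2.21 -1.41  0.88  0.86] [ 0.611 -0.031  0.193]
90 0.0 0.0 [ 1.54  0.71 -0.96  2.22 -1.46  1.    1.12] [ 0.598 -0.042  0.205]
105 0.0 0.0 [ 1.53  0.97 -0.89  2.19 -1.43  1.16  1.31] [ 0.583 -0.054  0.212]
108 0.0 0.0 [ 1.53  1.02 -0.88  2.18 -1.41  1.19  1.34] [ 0.58  -0.057  0.213]
psi 60
0 0.0 0.0 [ 0.63  0.33 -0.82  1.59  0.25  1.32 -0.75]
15 0.0 0.0 [ 0.85  0.27 -0.87  1.71 -0.03  1.13 -0.51] [0.606 0.004 0.19 ]
30 0.0 0.0 [ 1.07  0.25 -0.93  1.81 -0.34  1.01 -0.2 ] [0.607 0.005 0.186]
45 0.0 0.0 [ 1.27  0.34 -1.01  1.9  -0.6   0.96  0.12] [0.605 0.002 0.183]
60 0.0 0.0 [ 1.41  0.52 -1.05  1.96 -0.76  0.95  0.39] [ 0.601 -0.005  0.177]
75 0.0 0.0 [ 1.5 
[... 946 characters left out ...]
4] [ 0.566 -0.049  0.213]
psi 95
0 0.0 0.0 [ 0.73  0.23 -0.89  1.7   0.19  1.3  -0.12]
15 0.0 0.0 [ 0.87  0.29 -0.91  1.69 -0.04  1.29  0.08] [0.554 0.015 0.19 ]
30 0.0 0.0 [ 0.99  0.4  -0.93  1.68 -0.2   1.31  0.24] [0.554 0.017 0.186]
45 0.0 0.0 [ 1.07  0.56 -0.93  1.65 -0.32  1.37  0.35] [0.555 0.013 0.183]
60 0.0 0.0 [ 1.12  0.74 -0.93  1.61 -0.41  1.44  0.44] [0.555 0.005 0.177]
75 0.0 0.0 [ 1.15  0.91 -0.93  1.56 -0.49  1.54  0.49] [ 0.556 -0.008  0.193]
90 0.0 0.0 [ 1.17  1.08 -0.94  1.51 -0.58  1.64  0.52] [ 0.558 -0.025  0.205]
105 0.0 0.0 [ 1.17  1.25 -0.94  1.46 -0.67  1.73  0.53] [ 0.56  -0.044  0.212]
108 0.0 0.0 [ 1.17  1.28 -0.94  1.46 -0.68  1.75  0.53] [ 0.56  -0.049  0.213]
```

Emit:
apply_moves --dp '[[0,0,0],[0,0,0],[0,0,0],[0,0,0],[0,0,0],[0,0,0],[0,0,0],[0,0,0],[0,0,0],[0,0,0]]' --twist '[[0,0,-0.06],[0,0,-0.12],[0,0,-0.12],[0,0,-0.12],[0,0,-0.12],[0,0,-0.12],[0,0,-0.12],[0,0,-0.12],[0,0,-0.12],[0,0,-0.063]]' --fingers '[0.6,0.6,0.6,0.6,0.6,0.6,0.6,0.6,0.6,0.6]'

```text
time: 5.85
position: [0.5307, 0.1947, 0.1904]
tool_rot: [-2.717, -1.575, 0.005]
ft_force: [-0.2, 1.2, -2.1]
grip_width: 0.691
grip_force: 20.0
```

Emit:
apply_moves --dp '[[-0.008,0.009,0],[-0.017,0.02,0],[-0.022,0.025,0],[-0.022,0.025,0],[-0.022,0.025,0],[-0.022,0.025,0],[-0.017,0.02,0],[-0.008,0.01,0],[0,0,0]]' --twist '[[0,0,0],[0,0,0],[0,0,0],[0,0,0],[0,0,0],[0,0,0],[0,0,0],[0,0,0],[0,0,0]]' --fingers '[0.6,0.6,0.6,0.6,0.6,0.6,0.6,0.6,0.6]'

```text
time: 6.75
position: [0.6005, -0.0068, 0.1913]
tool_rot: [-2.725, -1.563, 0.003]
ft_force: [-0.1, 0.1, -1.2]
grip_width: 0.688
grip_force: 20.0
```

```bash
python3 st.py; python3 - <<'E'
from h import *
T=pose(); im=get_image("wrist")[:,:,::-1].copy()
lip=T@[-.07,0,-.037,1]; print(lip)
p=proj("wrist",lip[:3],T); cv2.circle(im,tuple(int(k) for k in p.round()),3,(0,255,0),-1)
for a in np.linspace(0,6.28,24):
  p=proj("wrist",[.562+.0515*np.cos(a),-.072+.0515*np.sin(a),.108],T); cv2.circle(im,tuple(int(k) for k in p.round()),2,(255,0,255),-1)
cv2.imwrite("pics/w2.png",im)
E
```

```text
6.75 [[0.5048, 0.8632, -0.0019, 0.6005], [0.8632, -0.5048, -0.0004, -0.0068], [-0.0013, -0.0014, -1.0, 0.1913], [0.0, 0.0, 0.0, 1.0]] F [-0.1  0.1 -1.2] w 59.9 20.0 q [ 0.638  0.337 -0.823  1.598  0.253  1.32  -0.749]
[ 0.56522809 -0.06718385  0.22836805  1.        ]
```

View pics/w2.png

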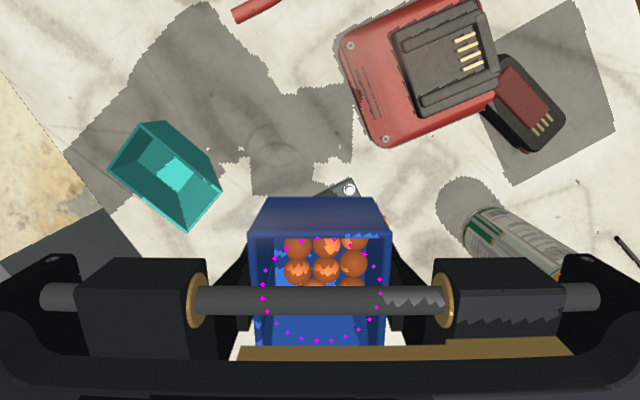

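The wrist view shows all the beads in the held cup, at around (320,260), and the spray can well clear at (500,240). The cup lip is over the canister mouth, so I'll tip to about 55°.

Emit:
apply_moves --dp '[[0.0032,0,0.0023],[0.0019,0,0.0022],[0.0006,0,0.0019],[-0.0006,0,0.0014],[-0.0018,0,0.0008],[-0.0028,0,0],[-0.0038,0,-0.0008],[-0.0047,0,-0.0018],[0,0,0],[0,0,0]]' --twist '[[0,0.12,0],[0,0.12,0],[0,0.12,0],[0,0.12,0],[0,0.12,0],[0,0.12,0],[0,0.12,0],[0,0.12,0],[0,0,0],[0,0,0]]' --fingers '[0.6,0.6,0.6,0.6,0.6,0.6,0.6,0.6,0.6,0.6]'

```text
time: 7.8
position: [0.5979, -0.0066, 0.1779]
tool_rot: [-2.112, -1.22, -1.097]
ft_force: [0.3, 0.6, -1.4]
grip_width: 0.691
grip_force: 20.0
```

```bash
python3 st.py; python3 - <<'E'
from h import *
T=pose(); print((T@[-.07,0,-.037,1]).round(4), "tilt",np.degrees(np.arccos(-T[2,2])))
im=get_image("scene")[:,:,::-1]; a=cv2.resize(im[90:250,230:470],None,fx=3,fy=3); cv2.imwrite("pics/s2.png",a)
E
```

```text
7.8 [[0.2878, 0.8665, 0.4078, 0.5979], [0.4969, -0.4991, 0.7099, -0.0066], [0.8187, -0.0017, -0.5743, 0.1779], [0.0, 0.0, 0.0, 1.0]] F [ 0.3  0.6 -1.4] w 60.1 20.0 q [ 1.384  0.452 -1.04   1.95  -0.712  0.96   0.315]
[ 0.5626 -0.0676  0.1419  1.    ] tilt 54.9526234873529
```

View pics/s2.png

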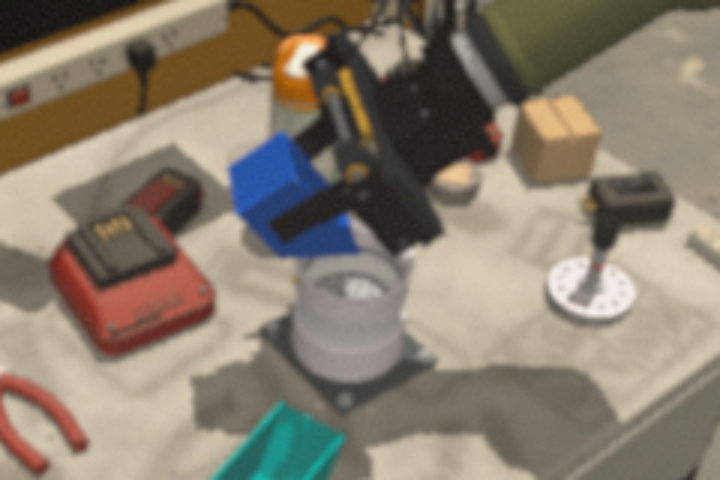

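The scene view shows the cup's lip over the canister mouth at about (350,255), with the gripper clear of the rim. Next I'll pour slowly.

Emit:
apply_moves --dp '[[-0.0048,0,0.0106],[0.0021,0,-0.0043],[0.0021,0,-0.0043],[0.0021,0,-0.0043],[0.0021,0,-0.0043],[0.0021,0,-0.0043],[0.0021,0,-0.0043],[0.0021,0,-0.0043],[0.0021,0,-0.0043],[0.0021,0,-0.0043]]' --twist '[[0,0,0],[0,0.06,0],[0,0.06,0],[0,0.06,0],[0,0.06,0],[0,0.06,0],[0,0.06,0],[0,0.06,0],[0,0.06,0],[0,0.06,0]]' --fingers '[0.6,0.6,0.6,0.6,0.6,0.6,0.6,0.6,0.6,0.6]'

```text
time: 8.85
position: [0.5875, -0.0268, 0.1993]
tool_rot: [-1.648, -0.956, -1.535]
ft_force: [-0.2, -0.8, -1.6]
grip_width: 0.687
grip_force: 20.0
```

Emit:
apply_moves --dp '[[0.0028,0,-0.0057],[0.0028,0,-0.0057],[0.0028,0,-0.0057],[0.0028,0,-0.0057],[0.0028,0,-0.0057],[0,0,0],[0,0,0],[0,0,0],[0,0,0],[0,0,0]]' --twist '[[0,0.08,0],[0,0.08,0],[0,0.08,0],[0,0.08,0],[0,0.08,0],[0,0,0],[0,0,0],[0,0,0],[0,0,0],[0,0,0]]' --fingers '[0.6,0.6,0.6,0.6,0.6,0.6,0.6,0.6,0.6,0.6]'

```text
time: 9.85
position: [0.5719, -0.0533, 0.2108]
tool_rot: [-1.272, -0.736, -1.776]
ft_force: [-0.4, -0.1, -0.9]
grip_width: 0.688
grip_force: 20.0
```

```bash
python3 st.py; python3 - <<'E'
from h import *
T=pose(); print((T@[-.07,0,-.037,1]).round(4), "tilt",np.degrees(np.arccos(-T[2,2])))
im=get_image("scene")[:,:,::-1]; a=cv2.resize(im[120:250,270:430],None,fx=3,fy=3,interpolation=cv2.INTER_CUBIC)
im=get_image("top")[:,:,::-1]; cv2.imwrite("pics/s3.png",np.vstack([a,cv2.resize(im[165:235,320:400],None,fx=6,fy=6)[:210]])) 
hsv=cv2.cvtColor(im,cv2.COLOR_BGR2HSV)
E
```

```text
9.85 [[-0.162, 0.8661, 0.473, 0.5719], [-0.2774, -0.5, 0.8204, -0.0533], [0.947, 0.0017, 0.3212, 0.2108], [0.0, 0.0, 0.0, 1.0]] F [-0.4 -0.1 -0.9] w 59.9 20.0 q [ 1.546  1.246 -1.012  1.911 -0.9    1.229  0.881]
[ 0.5658 -0.0642  0.1327  1.    ] tilt 108.73846312888821
```

View pics/s3.png

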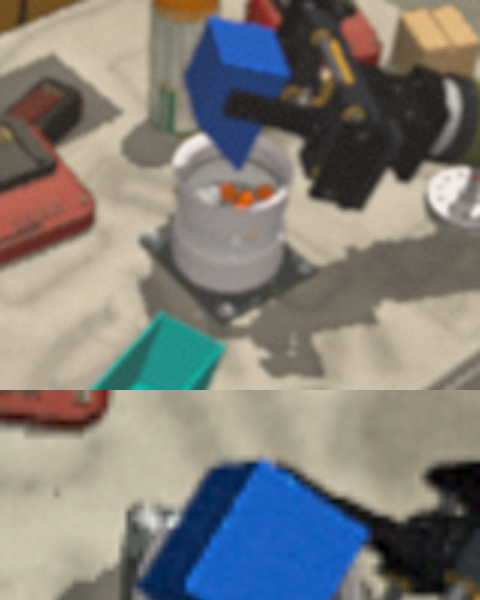

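The scene view shows the orange beads on the sieve at (245,193) and none outside the canister. I'll lift and tip the cup back upright.

Emit:
apply_moves --dp '[[0.0237,0,0.008],[0.0237,0,0.008],[0,0,0],[0,0,0],[0,0,0],[0,0,0],[0,0,0],[0,0,0],[0,0,0],[0,0,0]]' --twist '[[0,0,0],[0,0,0],[0,-0.14,0],[0,-0.14,0],[0,-0.14,0],[0,-0.14,0],[0,-0.14,0],[0,-0.14,0],[0,-0.14,0],[0,-0.14,0]]' --fingers '[0.6,0.6,0.6,0.6,0.6,0.6,0.6,0.6,0.6,0.6]'

```text
time: 10.95
position: [0.5711, -0.0538, 0.2604]
tool_rot: [-2.258, -1.302, -0.918]
ft_force: [-0.8, 0.3, -2.1]
grip_width: 0.692
grip_force: 20.0
```

Emit:
apply_moves --dp '[[0,0,0],[0,0,0],[0,0,0],[0,0,0],[0,0,0],[0,0,0],[0,0,0],[0,0,0]]' --twist '[[0,-0.13,0],[0,-0.13,0],[0,-0.13,0],[0,-0.13,0],[0,-0.13,0],[0,-0.13,0],[0,0,0],[0,0,0]]' --fingers '[0.6,0.6,0.6,0.6,0.6,0.6,0.6,0.6]'

```text
time: 11.75
position: [0.5713, -0.0517, 0.2598]
tool_rot: [-2.716, -1.574, -0.001]
ft_force: [-1.2, 0.2, -0.1]
grip_width: 0.685
grip_force: 20.0
```

```bash
python3 st.py
```

```text
11.75 [[0.497, 0.8677, -0.0007, 0.5713], [0.8677, -0.497, 0.0025, -0.0517], [0.0019, -0.0018, -1.0, 0.2598], [0.0, 0.0, 0.0, 1.0]] F [-1.2  0.2 -0.1] w 59.6 20.0 q [ 0.915  0.281 -1.039  1.562  0.241  1.438 -0.658]
```

Emit:
apply_moves --dp '[[0.025,-0.02,0],[0.037,-0.029,0],[0.037,-0.029,0],[0.037,-0.029,0],[0.037,-0.029,0],[0.0235,-0.02,0],[0,0,0.01],[0,0,0.01],[0,0,0.01],[0,0,0.01]]' --twist '[[0,0,0],[0,0,0],[0,0,0],[0,0,0],[0,0,0],[0,0,0],[0,0,0.136],[0,0,0.136],[0,0,0.136],[0,0,0.136]]' --fingers '[0.6,0.6,0.6,0.6,0.6,0.6,0.6,0.6,0.6,0.6]'

```text
time: 12.75
position: [0.5355, 0.1906, 0.2193]
tool_rot: [-3.047, -0.763, 0.002]
ft_force: [-0.4, -0.7, -0.6]
grip_width: 0.684
grip_force: 20.0
```

Emit:
apply_moves --dp '[[0,0,0.01],[0,0,0.01],[0,0,0.01],[0,0,0.01],[0,0,0.02],[0,0,0.03],[0,0,0.03],[0,0,0.02],[0,0,0],[0,0,0]]' --twist '[[0,0,0.136],[0,0,0.136],[0,0,0.136],[0,0,0.136],[0,0,0],[0,0,0],[0,0,0],[0,0,0],[0,0,0],[0,0,0]]' --fingers '[0.6,0.6,0.6,0.6,0.6,0.6,0.6,0.6,0.6,0.6]'

```text
time: 13.75
position: [0.5355, 0.1918, 0.0805]
tool_rot: [-3.14, 0.072, 0.001]
ft_force: [0.0, -0.7, -0.6]
grip_width: 0.689
grip_force: 20.0
```

```bash
python3 st.py; python3 - <<'E'
from h import *
im=get_image("top")[:,:,::-1]; w=get_image("wrist")[:,:,::-1]
cv2.imwrite("pics/s4.png",np.vstack([cv2.resize(im[170:235,240:400],None,fx=4,fy=4,interpolation=cv2.INTER_CUBIC),cv2.resize(w[60:300],(640,240))]))
for n,i in(("top",im),("wrist",w)):
    m=cv2.inRange(cv2.cvtColor(i,cv2.COLOR_BGR2HSV),(5,180,150),(18,255,255)); k,_,s,c=cv2.connectedComponentsWithStats(m)
    print(n,[(s[j,4],c[j].round()) for j in range(1,k) if s[j,4]>3])
E
```

```text
13.75 [[0.999, -0.0458, -0.0007, 0.5355], [-0.0458, -0.999, 0.0003, 0.1918], [-0.0008, -0.0003, -1.0, 0.0805], [0.0, 0.0, 0.0, 1.0]] F [ 0.  -0.7 -0.6] w 59.9 20.0 q [ 0.339  0.392 -0.868  1.796  0.332  1.107 -2.259]
top [(np.int32(34), array([395., 123.])), (np.int32(60), array([405., 135.])), (np.int32(4), array([387., 132.])), (np.int32(39), array([364., 200.])), (np.int32(15), array([372., 204.])), (np.int32(17), array([360., 206.])), (np.int32(19), array([353., 208.])), (np.int32(29), array([366., 212.])), (np.int32(10), array([358., 213.]))]
wrist []
```

View pics/s4.png

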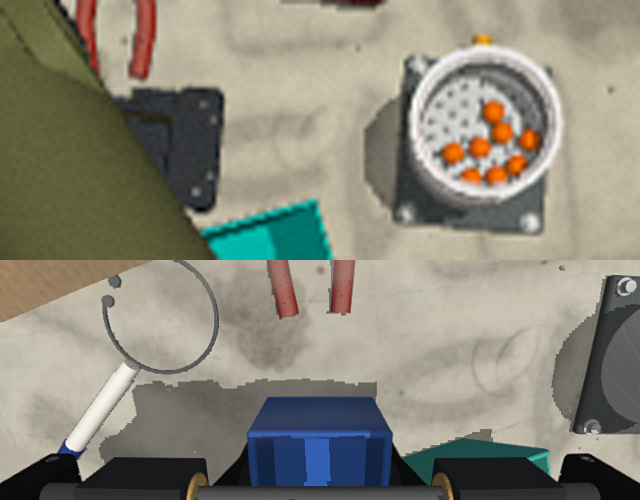

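The top view shows all eight beads inside the canister and the cup empty. I'll set the cup down.

Emit:
apply_moves --dp '[[0,-0.0045,0.01],[0,0,0.02],[0,0,0.02],[0,0,0.01],[0,0,0.005],[0,0,0.002],[0,0,0],[0,0,0],[0,0,0],[0,0,0]]' --twist '[[0,0,0],[0,0,0],[0,0,0],[0,0,0],[0,0,0],[0,0,0],[0,0,0],[0,0,0],[0,0,0],[0,0,0]]' --fingers '[0.6,0.6,0.6,0.6,0.6,0.6,0.6,0.12,0.12,0.12]'

```text
time: 14.85
position: [0.5356, 0.1992, 0.0136]
tool_rot: [-3.141, 0.065, -0.001]
ft_force: [-0.5, -0.0, -0.6]
grip_width: 0.846
grip_force: 0.0
```

```bash
python3 st.py
```

```text
14.85 [[0.9991, -0.0413, 0.0009, 0.5356], [-0.0413, -0.9991, 0.0003, 0.1992], [0.0009, -0.0003, -1.0, 0.0136], [0.0, 0.0, 0.0, 1.0]] F [-0.5 -0.  -0.6] w 73.6 0.0 q [ 0.278  0.483 -0.819  1.84   0.416  0.998 -2.327]
```

Emit:
apply_moves --dp '[[0,0,-0.015],[0,0,-0.035],[0,0,-0.045],[0,0,-0.045],[0,0,-0.04],[-0.003,0.03,0],[-0.003,0.045,0],[-0.003,0.045,0],[-0.003,0.045,0],[-0.003,0.045,0]]' --twist '[[0,0,0],[0,0,0],[0,0,0],[0,0,0],[0,0,0],[0,0,0],[0,0,0],[0,0,0],[0,0,0],[0,0,0]]' --fingers '[0.12,0.12,0.12,0.12,0.12,0.12,0.12,0.12,0.12,0.12]'

```text
time: 15.85
position: [0.5113, -0.0116, 0.1946]
tool_rot: [3.14, -0.063, 0.003]
ft_force: [0.6, -0.7, 0.7]
grip_width: 0.878
grip_force: 0.0
```

Emit:
apply_moves --dp '[[-0.003,0.045,0],[-0.003,0.045,0],[-0.003,0.045,0],[-0.003,0.045,0],[-0.003,0.045,0],[-0.003,0.03,0],[-0.003,0.02,0],[0,0,0],[0,0,0]]' --twist '[[0,0,0],[0,0,0],[0,0,0],[0,0,0],[0,0,0],[0,0,0],[0,0,0],[0,0,0],[0,0,0]]' --fingers '[0.3,0.3,0.3,0.3,0.3,0.3,0.3,0.3,0.3]'

```text
time: 16.75
position: [0.4796, -0.2833, 0.194]
tool_rot: [-3.14, 0.065, -0.001]
ft_force: [-0.1, 0.3, -0.2]
grip_width: 0.7
grip_force: 0.0
```

```bash
python3 st.py; python3 - <<'E'
from h import *
T=pose(); w=get_image("wrist")[:,:,::-1].copy(); t=get_image("scene")[:,:,::-1]
P=[.477,-.2957]
for q in([*P,.094],[*P,.014]):
    p=proj("wrist",q,T); print(p); cv2.circle(w,tuple(int(k) for k in p.round()),2,(0,255,0),-1)
cv2.imwrite("pics/w5.png",np.hstack([w[100:340,160:560],t[200:340,200:380].repeat(2,0).repeat(2,1)[:240]]))
E
```

```text
16.75 [[0.9992, -0.0411, 0.001, 0.4796], [-0.0411, -0.9992, 0.0005, -0.2833], [0.0009, -0.0005, -1.0, 0.194], [0.0, 0.0, 0.0, 1.0]] F [-0.1  0.3 -0.2] w 60.9 0.0 q [ 1.036  0.186 -0.613  1.708  0.11   1.283 -1.212]
[334.996754   204.79443097]
[331.70442883 182.46010292]
```

View pics/w5.png

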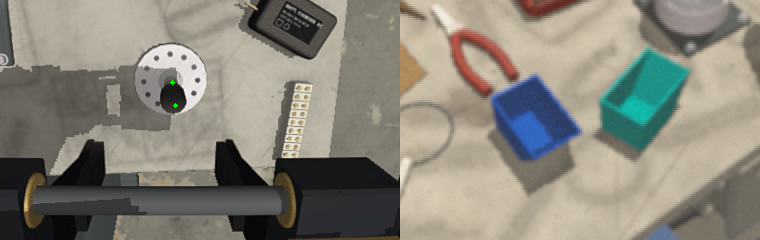

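The wrist view shows the end plate's disc centred near full-image pixel (330,178) with the knob at about (333,200). The scene crop shows the blue cup upright and empty. I'll refine the plate position.

```bash
python3 - <<'E'
from h import *
T=pose(); w=get_image("wrist")
g=cv2.cvtColor(w,cv2.COLOR_RGB2HSV); m=cv2.inRange(g,(0,0,150),(180,40,255)); 
P=at_z("wrist",(330,178),.014,T); print(P)
c=w[100:340,160:560].astype(int); k=(c.max(2)<45); n,l,s,ce=cv2.connectedComponentsWithStats(k.astype(np.uint8))
print([(s[i],ce[i].round(1)) for i in range(1,n) if 200<s[i,4]<3000])
def model(P):
    a=np.linspace(0,2*np.pi,40); o=[]
    for r,z in((.0115,.094),(.0115,.064)): o+= [proj("wrist",[P[0]+r*np.cos(b),P[1]+r*np.sin(b),z],T) for b in a]
    o=np.array(o); return o.min(0)-[160,100],o.max(0)-[160,100]
for X in(.477,.480,.483): print(X,model([X,-.2955]))
d=np.array([proj("wrist",[.477+.0395*np.cos(b),-.2955+.0395*np.sin(b),.014],T) for b in np.linspace(0,6.28,60)])-[160,100]; print(d.min(0),d.max(0))
E
```

```text
[ 0.48243535 -0.29288676  0.014     ]
[(array([249,   0,  63,  60, 480], dtype=int32), array([268.4,  27. ])), (array([274,   2,  50,  43, 649], dtype=int32), array([300.4,  25.9])), (array([162,  84,  25,  24, 421], dtype=int32), array([173.6,  94.8]))]
0.477 (array([162.30476801,  83.55823856]), array([189.71132542, 118.04714905]))
0.48 (array([162.1889701 ,  80.39368564]), array([189.67233021, 114.74255516]))
0.483 (array([162.07247148,  77.21101625]), array([189.63271346, 111.41632585]))
[136.03294182  46.13830763] [209.05712005 117.23455854]
```

Emit:
apply_moves --dp '[[0,0.011,0.01],[0,0,0.03],[0,0,0.03],[0,0,0.03],[0,0,0.02],[0,0,0.012],[0,0,0],[0,0,0]]' --twist '[[0,0,0],[0,0,0],[0,0,0],[0,0,0],[0,0,0],[0,0,0],[0,0,0],[0,0,0]]' --fingers '[0.3,0.3,0.3,0.3,0.3,0.3,0.3,0.3]'

```text
time: 17.7
position: [0.4793, -0.2953, 0.0619]
tool_rot: [3.141, -0.064, 0.001]
ft_force: [-0.1, -0.6, -0.1]
grip_width: 0.703
grip_force: 0.0
```

```bash
python3 st.py
```

```text
17.7 [[0.9992, -0.0408, 0.0007, 0.4793], [-0.0408, -0.9992, -0.0004, -0.2953], [0.0008, 0.0004, -1.0, 0.0619], [0.0, 0.0, 0.0, 1.0]] F [-0.1 -0.6 -0.1] w 61.2 0.0 q [ 1.008  0.328 -0.582  1.834  0.207  1.039 -1.267]
```

Close on the knob with 45 N, then record the grasp height before lifting.

Emit:
apply_moves --dp '[[0,0,0],[0,0,0],[0,0,0],[0,0,0],[0,0,0],[0,0,0]]' --twist '[[0,0,0],[0,0,0],[0,0,0],[0,0,0],[0,0,0],[0,0,0]]' --fingers '[1,1,1,1,1,1]' --newtons 45

```text
time: 18.3
position: [0.4788, -0.295, 0.0614]
tool_rot: [-3.141, 0.065, -0.0]
ft_force: [0.1, 0.6, -0.8]
grip_width: 0.246
grip_force: 45.1
```

```bash
python3 st.py
```

```text
18.3 [[0.9992, -0.0412, 0.0001, 0.4788], [-0.0412, -0.9992, 0.0001, -0.295], [0.0001, -0.0001, -1.0, 0.0614], [0.0, 0.0, 0.0, 1.0]] F [ 0.1  0.6 -0.8] w 21.4 45.1 q [ 1.008  0.328 -0.582  1.835  0.207  1.039 -1.267]
```

Emit:
apply_moves --dp '[[0,0,-0.01],[0,0,-0.03],[0,0,-0.04],[0,0,-0.04],[0,0,-0.02],[0.01,-0.03,0],[0.0135,-0.042,0],[0.0135,-0.042,0],[0.0135,-0.042,0],[0.0135,-0.042,0]]' --twist '[[0,0,0],[0,0,0],[0,0,0],[0,0,0],[0,0,0],[0,0,0],[0,0,0],[0,0,0],[0,0,0],[0,0,0]]' --fingers '[1,1,1,1,1,1,1,1,1,1]'

```text
time: 19.3
position: [0.5511, -0.0983, 0.202]
tool_rot: [3.14, -0.065, 0.001]
ft_force: [1.1, -0.2, -1.0]
grip_width: 0.249
grip_force: 45.0
```

Emit:
apply_moves --dp '[[0.01,-0.028,0],[0,0,0],[0,0,0],[0,0,0]]' --twist '[[0,0,0],[0,0,0],[0,0,0],[0,0,0]]' --fingers '[1,1,1,1]'

```text
time: 19.7
position: [0.5616, -0.0741, 0.2013]
tool_rot: [3.14, -0.068, -0.001]
ft_force: [-0.6, 0.1, -1.7]
grip_width: 0.244
grip_force: 45.0
```

```bash
python3 st.py; python3 - <<'E'
from h import *
T=pose(); w=get_image("wrist")[:,:,::-1].copy(); t=get_image("scene")[:,:,::-1].copy(); np.savez("h1.npz",w=w,t=t,T=T)
def circ(im,n,c,r,z,col):
    for b in np.linspace(0,6.28,90):
        p=proj(n,[c[0]+r*np.cos(b),c[1]+r*np.sin(b),z],T); im[int(p[1].round())%400,int(p[0].round())%640]=col
dz=T[2,3]-.0614
for n,im in(("wrist",w),("scene",t)):
    circ(im,n,T[:2,3],.0395,dz+.014,(0,255,0)); circ(im,n,(.562,-.072),.0515,.108,(255,0,255))
cv2.imwrite("pics/w6.png",np.hstack([cv2.resize(w[80:320,200:460],None,fx=1.5,fy=1.5),cv2.resize(t[100:220,285:415],None,fx=3,fy=3,interpolation=cv2.INTER_CUBIC)]))
E
```

```text
19.7 [[0.9991, -0.0432, -0.0007, 0.5616], [-0.0432, -0.9991, -0.0011, -0.0741], [-0.0006, 0.0011, -1.0, 0.2013], [0.0, 0.0, 0.0, 1.0]] F [-0.6  0.1 -1.7] w 21.2 45.0 q [ 0.747  0.228 -0.759  1.671  0.163  1.308 -1.655]
```

View pics/w6.png

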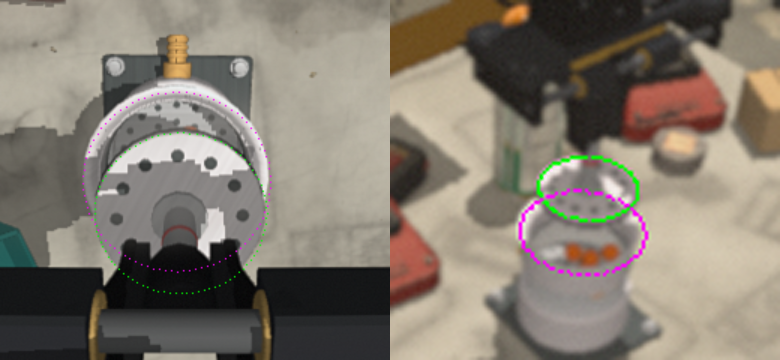

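The wrist and scene overlays match the disc (green) and the rim (pink) to about a pixel, so the plate is centred over the mouth. I'll lower it carefully.

Emit:
apply_moves --dp '[[0.0005,-0.001,0.01],[0,0,0.01],[0,0,0.01],[0,0,0.006],[0,0,0.004],[0,0,0.004],[0,0,0],[0,0,0]]' --twist '[[0,0,0],[0,0,0],[0,0,0],[0,0,0],[0,0,0],[0,0,0],[0,0,0],[0,0,0]]' --fingers '[1,1,1,1,1,1,1,1]'

```text
time: 20.6
position: [0.5627, -0.0714, 0.1573]
tool_rot: [3.141, -0.065, 0.0]
ft_force: [1.9, 0.1, -1.3]
grip_width: 0.245
grip_force: 45.0
```

```bash
python3 st.py
```

```text
20.6 [[0.9992, -0.0412, 0.0001, 0.5627], [-0.0412, -0.9992, -0.0002, -0.0714], [0.0001, 0.0002, -1.0, 0.1573], [0.0, 0.0, 0.0, 1.0]] F [ 1.9  0.1 -1.3] w 21.3 45.0 q [ 0.733  0.265 -0.754  1.725  0.192  1.227 -1.68 ]
```

Emit:
apply_moves --dp '[[0,0,0.005],[0,0,0.005],[0,0,0.005],[0,0,0.004],[0,0,0],[0,0,0]]' --twist '[[0,0,0],[0,0,0],[0,0,0],[0,0,0],[0,0,0],[0,0,0]]' --fingers '[1,1,1,1,1,1]'

```text
time: 21.2
position: [0.5624, -0.0714, 0.1381]
tool_rot: [-3.141, 0.065, 0.001]
ft_force: [1.0, -1.2, -1.9]
grip_width: 0.249
grip_force: 45.0
```

```bash
python3 st.py
```

```text
21.2 [[0.9992, -0.0411, -0.0004, 0.5624], [-0.0411, -0.9992, 0.0, -0.0714], [-0.0004, -0.0, -1.0, 0.1381], [0.0, 0.0, 0.0, 1.0]] F [ 1.  -1.2 -1.9] w 21.7 45.0 q [ 0.727  0.283 -0.749  1.747  0.206  1.192 -1.692]
```

Emit:
apply_moves --dp '[[0,0,0.003],[0,0,0.003],[0,0,0.003],[0,0,0.0027],[0,0,0],[0,0,0],[0,0,0],[0,0,0]]' --twist '[[0,0,0],[0,0,0],[0,0,0],[0,0,0],[0,0,0],[0,0,0],[0,0,0],[0,0,0]]' --fingers '[1,1,1,1,1,1,1,1]'

```text
time: 22.0
position: [0.5633, -0.0713, 0.1274]
tool_rot: [3.141, -0.065, 0.003]
ft_force: [1.4, -0.5, 5.5]
grip_width: 0.253
grip_force: 45.0
```

```bash
for i in 1 2 3; do python3 st.py; done; python3 - <<'E'
from h import *
T=pose(); w=get_image("wrist")[:,:,::-1].copy(); t=get_image("scene")[:,:,::-1].copy()
for n,im in(("wrist",w),("scene",t)):
    print(n,[proj(n,[.5624,-.0715,z],T).round(1) for z in(.1065,.108,.1095)])
cv2.imwrite("pics/w7.png",np.hstack([cv2.resize(w[120:300,250:390],None,fx=2.5,fy=2.5,interpolation=cv2.INTER_CUBIC),cv2.resize(t[115:205,300:400],None,fx=4.5,fy=5,interpolation=cv2.INTER_CUBIC)]))
E
```

```text
22.0 [[0.9992, -0.0411, 0.0016, 0.5633], [-0.0411, -0.9992, -0.0004, -0.0713], [0.0017, 0.0003, -1.0, 0.1274], [0.0, 0.0, 0.0, 1.0]] F [ 1.4 -0.5  5.5] w 22.0 45.0 q [ 0.722  0.294 -0.746  1.759  0.216  1.171 -1.699]
22.0 [[0.9992, -0.0411, 0.0016, 0.5633], [-0.0411, -0.9992, -0.0004, -0.0713], [0.0017, 0.0003, -1.0, 0.1274], [0.0, 0.0, 0.0, 1.0]] F [ 1.4 -0.5  5.5] w 22.0 45.0 q [ 0.722  0.294 -0.746  1.759  0.216  1.171 -1.699]
22.0 [[0.9992, -0.0411, 0.0016, 0.5633], [-0.0411, -0.9992, -0.0004, -0.0713], [0.0017, 0.0003, -1.0, 0.1274], [0.0, 0.0, 0.0, 1.0]] F [ 1.4 -0.5  5.5] w 22.0 45.0 q [ 0.722  0.294 -0.746  1.759  0.216  1.171 -1.699]
wrist [array([320.8, 241.9]), array([320.8, 242.9]), array([320.8, 243.9])]
scene [array([348.4, 177.1]), array([348.5, 176.7]), array([348.5, 176.2])]
```

View pics/w7.png

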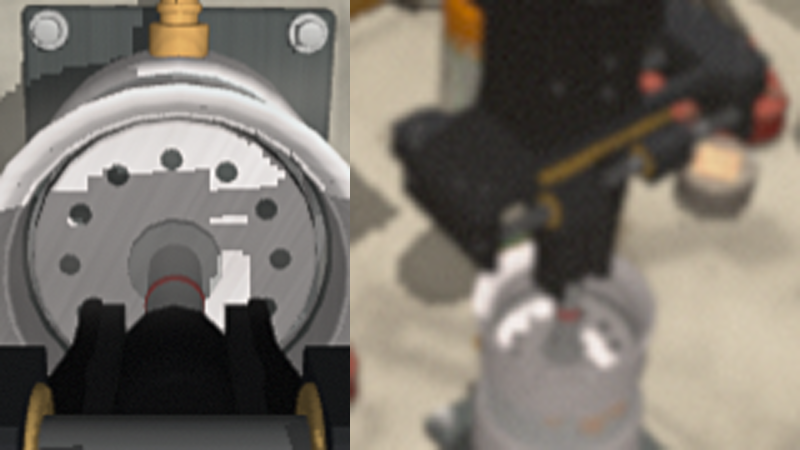

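The wrist view shows the red line on the stem at crop (175,278), so full-image about (320,231). The grip width rose slightly, so I'll check for slip by comparing the red line's row with the picture taken before pushing.

```bash
cat > red.py <<'E'
from h import *
def red(w):
    c=w[150:280,295:345].astype(int); b,g,r=c[...,0],c[...,1],c[...,2]; m=(r-np.maximum(g,b)>35)&(r>70)
    o=[]
    for col in range(18,33):
        v=np.where(m[:,col])[0]
        if len(v): o.append((v.mean()+150,len(v)))
    o=np.array(o); return o.mean(0).round(2),len(o)
def zred(row,T):
    # stem face towards camera, tool x + 7 mm; height in world at which it is seen on this row
    f=lambda z:proj("wrist",np.r_[T[:2,3]+T[:2,0]*.0068,z],T)[1]
    zs=np.linspace(.09,.22,1301); return zs[np.argmin([abs(f(z)-row) for z in zs])]
E
python3 - <<'E'
from red import *
d=np.load("h1.npz"); a,_=red(d["w"]); T0=d["T"]; print(a,_,zred(a[0],T0)-T0[2,3])
T=pose(); b,_=red(get_image("wrist")[:,:,::-1]); z=zred(b[0],T); print(b,_,z-T[2,3],z)
print("expected rel",.043-.0614, ctrl.get_state()["ft_force"])
E
```

```text
[226.05   1.57] 14 -0.02760748091517068
[231.73   1.4 ] 15 -0.01846143694461913 0.1089
expected rel -0.018400000000000007 [ 0.96525124 -0.70769685  5.06387411]
```

```bash
python3 - <<'E'
from red import *
d=np.load("h1.npz"); w1=get_image("wrist")[:,:,::-1]
for w in(d["w"],w1):
    c=w.astype(int); m=(c[...,2]-np.maximum(c[...,0],c[...,1])>25)&(c[...,2]>50)
    for col in(312,316,320,324,328): print(col,[(r,c[r,col,::-1].tolist()) for r in np.where(m[150:290,col])[0]+150])
T=pose()
for T in(d["T"],T): print([(round(z,4),proj("wrist",np.r_[T[:2,3]+T[:2,0]*.007,T[2,3]+z],T)[1].round(1)) for z in(-.0199,-.0184,-.0169)])
E
```

```text
312 [(np.int64(233), [97, 52, 51]), (np.int64(234), [101, 62, 60])]
316 [(np.int64(231), [99, 57, 55]), (np.int64(232), [102, 65, 62])]
320 [(np.int64(230), [96, 66, 64]), (np.int64(231), [106, 58, 56])]
324 [(np.int64(165), [127, 97, 83]), (np.int64(231), [95, 63, 62]), (np.int64(232), [109, 55, 53])]
328 [(np.int64(164), [131, 104, 93]), (np.int64(165), [160, 106, 86]), (np.int64(166), [125, 94, 82]), (np.int64(234), [96, 51, 50]), (np.int64(235), [99, 58, 56])]
312 [(np.int64(233), [94, 52, 52]), (np.int64(234), [98, 61, 60])]
316 [(np.int64(231), [97, 56, 54]), (np.int64(232), [101, 64, 63])]
320 [(np.int64(230), [97, 66, 65]), (np.int64(231), [105, 56, 55])]
324 [(np.int64(231), [94, 55, 54]), (np.int64(232), [103, 58, 57])]
328 [(np.int64(233), [89, 58, 56]), (np.int64(234), [96, 47, 46]), (np.int64(235), [99, 57, 55])]
[(-0.0199, np.float64(230.4)), (-0.0184, np.float64(231.4)), (-0.0169, np.float64(232.4))]
[(-0.0199, np.float64(230.5)), (-0.0184, np.float64(231.5)), (-0.0169, np.float64(232.4))]
```

No slip: the red line's rows are identical to those before pushing. Kinematics put the line at 109 mm, so I'll go down 1 mm and settle.

Emit:
apply_moves --dp '[[0,0,0.001],[0,0,0],[0,0,0],[0,0,0],[0,0,0]]' --twist '[[0,0,0],[0,0,0],[0,0,0],[0,0,0],[0,0,0]]' --fingers '[1,1,1,1,1]'

```text
time: 22.7
position: [0.5634, -0.0713, 0.1265]
tool_rot: [3.14, -0.065, 0.003]
ft_force: [1.3, -1.0, 5.2]
grip_width: 0.247
grip_force: 45.0
```

```bash
python3 - <<'E'
from red import *
Z=[];F=[];rr=[]
for i in range(8):
    w=get_image("wrist")[:,:,::-1]; s=ctrl.get_state(); Z.append(s["position"][2]); F.append(s["ft_force"]); 
    if i%4==0: print(s["time"],s["grip_width"]*87,w[228:234,320,::-1].tolist())
print(np.round(Z,4),np.mean(Z),np.mean(F,0),np.std(F,0))
# red vs rim in top/scene views
im=np.mean([get_image("scene").astype(float) for _ in range(6)],0); c=im[165:190,335:362]; d=c[...,0]-c[...,1:].max(2); m=np.where(d>15); 
print([(335+x,165+y,round(d[y,x])) for y,x in zip(*m)])
print([(z,proj("scene",np.r_[np.array([.5626,-.0713])+.007*np.array([-.715,.7]),z]).round(2)) for z in(.105,.108,.111)])
E
```

```text
22.75 21.76905156503779 [[92, 92, 90], [92, 84, 82], [95, 65, 64], [101, 57, 56], [95, 80, 79], [88, 89, 88]]
22.95 21.07883053863017 [[92, 92, 91], [93, 86, 84], [95, 66, 65], [101, 57, 55], [94, 79, 78], [88, 89, 88]]
[0.1265 0.1265 0.1265 0.1265 0.1265 0.1265 0.1265 0.1265] 0.12651168563098777 [ 1.21272146 -0.22637819  5.92386595] [0.33232434 0.64849584 0.41763117]
[(np.int64(335), np.int64(165), 15), (np.int64(346), np.int64(176), 18), (np.int64(345), np.int64(177), 16), (np.int64(346), np.int64(177), 30), (np.int64(347), np.int64(177), 35), (np.int64(348), np.int64(177), 32), (np.int64(349), np.int64(177), 32), (np.int64(350), np.int64(177), 26), (np.int64(346), np.int64(178), 30), (np.int64(347), np.int64(178), 44), (np.int64(348), np.int64(178), 44), (np.int64(349), np.int64(178), 40), (np.int64(350), np.int64(178), 25), (np.int64(346), np.int64(179), 17), (np.int64(347), np.int64(179), 23), (np.int64(348), np.int64(179), 25), (np.int64(349), np.int64(179), 20)]
[(0.105, array([348.13, 179.44])), (0.108, array([348.21, 178.54])), (0.111, array([348.28, 177.63]))]
```

The state is steady: the red line is at 108.1 mm from kinematics, both camera checks agree within their accuracy, and the push holds. I'm handing it in.

```bash
python3 -c "
from bench import ctrl
print(ctrl.close_job())"
```

```text
the job is handed in; nothing more can be done
None
```

I've handed the job in at about 23 s: all eight beads are in the canister, the cup is upright and empty in its old spot, and the arm is holding the end plate down with the red line about level with the rim (108.1 mm from the arm's measured height against 108 mm, camera checks within 1–2 mm).

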